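Uncap the bench extraction port and hold its self-closing gate half open

TASK

The solder-fume extraction port on the bench is due its half-open airflow reading. Pull the snapped-on dust cap off the port's mouth and put it in the steel parts tray, then slide the port's self-closing gate half open by its pull grip and hold it steady there against the spring; finish while still holding the gate at half travel, and leave the meter, reel and carton alone.

Things in the scene. Friction and masses are not known exactly. Their poses are not given: they have to be found in the camera images.
- port: Fume port fixed on the bench: 120 mm square flange, upright duct 60 mm wide, flat gate housing (90 mm in x, 80 mm in y, 40 to 58 mm up) with a 17 mm thick spring tube along each side (y = +-47, x -48 to +52 mm), and on top a round collar up to 82 mm. Two leaf clips 14 mm wide stand at y = +-35 mm, up to 100 mm high. Origin: on the bench, on the duct axis; the gate pulls out to its own -x.
- mouth (a point): Centre of the round collar's rim, on the duct axis, 82 mm above the bench; collar 60 mm outside, 51 mm inside diameter. The cap closes it; two spring clips beside it snap over the cap's rim: a straight upward pull of roughly 8 to 15 N makes them give way and the cap comes free suddenly. No turning is needed.
- cap: Round dust cap, 70 g, on the mouth at the start: plug 45 mm wide, 10 mm long, inside the collar; disc 62 mm wide, 6 mm thick with bevelled rim, resting on the collar; on top a round finger knob 26 mm wide, 34 mm tall. Origin: centre of the plug's underside; z up along the knob (knob from z = 16 to 50 mm). The clips beside it, at the port's y = +-28 to 40 mm, reach up to the cap's z = 28 mm.
- tray: Loose shallow steel tray, 150 mm (its x) by 190 mm (its y), 30 mm high, walls and floor 4 mm thick, empty, 0.6 kg. Origin: centre of the underside, on the bench. It stands on the other side of the robot's midline from the port.
- gate (a joint): Travel of the gate blade out of its housing, in m: 0 shut (start), 0.054 fully open; half open is 0.027, when the blade's edge lies across the middle of the duct. It slides straight along the port's -x. A spring pulls it shut with about 4 N at the start of travel, 9 N at half, 14 N at the far stop; it snaps shut if let go.
- gate_grip (a point): Point in the middle of the gate's black upright pull grip, 84 mm above the bench. Grip: 16 mm thick along the travel, 36 mm wide across it, from 56 to 102 mm above the bench, on a bridge bar 108 mm wide; blade and two rods run from it into the housing. Gate shut: 102 mm from the duct axis on the port's -x side, 46 mm clear between its inner face and the housing. Moves with the gate.
- meter: Black hand-held multimeter lying on its back at the side of the work, 180 x 86 x 42 mm. Leave alone. Origin: centre of the underside.
- reel: Solder reel standing on its flange beyond the work, 68 mm in diameter, 50 mm high. Leave alone. Origin: centre of the underside.
- carton: Small closed cardboard carton at the side of the work, 75 x 115 x 55 mm. Leave alone. Origin: centre of the underside.
Things that resemble listed ones, but are neither listed nor needed, are in the scene too. Leave any turquoise look-alike of the cap alone.

How it is judged:
By the outcome, as a careful person would: the job done as asked, in the order asked, and still so for the second after the job is handed in, while the arm keeps its last pose, push and grip.
It also fails if it takes over 56 s, if anything falls off the work surface, if the arm or the gripper's body presses on something with over 40 N, if the wrist force passes 120 N, or if a joint passes its speed limit or range.

ROBOT

A 7-joint arm with a two-finger parallel gripper is mounted at the origin on the work surface. World frame = base frame: x ahead of the robot, y to its left, z up, the work surface at z = 0. Lengths are in m, angles in rad, forces in N, time in s.
With the tool pointing down it reaches from about 0.4 to 0.9 m from the base axis. Payload 5.6 kg.
Tool frame: the origin (TCP) lies midway between the tips of the shut fingers; the grasp point (between the pads) lies 19 mm behind it; z points along the fingers, y is the line along which they close (so a half turn about z gives the same grasp; the last joint's range is limited). The gripper opens to 92 mm and grips with 3 to 60 N. Pads are 20 mm wide; open, the fingers measure 128 mm over their backs; the gripper's body (75 mm by 189 mm) begins 69 mm behind the grasp point.
Start: joints at [-1.143, 0.468, -0.012, 1.603, 0.006, 1.071, -0.056], TCP at [0.295, 0.579, 0.215] pointing down, gripper open.
Joint ranges: [-2.53, 2.53], [-0.31, 2.02], [-1.57, 1.55], [0.28, 2.44], [-1.29, 4.43], [0.15, 1.84], [-2.92, 2.92]. Speed limits (rad/s): [2.57, 2.57, 3.14, 3.14, 3.14, 3.14, 3.14].

INTERFACE

Orientations are given as a unit quaternion [x, y, z, w].
In Python, from plant import robot, claw, solver, viewer, order, status gives the robot as it stands. Calls block until the motion is done:
- robot.goto(position, orientation): joint-space move of the TCP to a pose.
- robot.servo_line(position, rot=None, velocity=0.15, f_stop=None): straight line of the TCP; rot=None keeps the orientation; velocity is the mean speed in m/s. With f_stop (N) it stops when the force on the tool has changed by that much, and returns True; else False.
- robot.set_joints(angles): joint-space move.
- claw.move_gripper(opening, strength=None): finger opening in m; strength is the grip in N (None keeps the last); returns when the fingers have stopped.
- robot.sleep(seconds).
- solver.ik(position, orientation): joint angles nearest the present ones, or None.
- viewer.get_image(name): name is "side" or "top"; returns (picture, depth): 420x560x3 uint8, red, green, blue; 420x560 float32, m along the optical axis (not along the pixel's ray), 0 where there is no reading.
- viewer.camera_model(name): a dict with "intrinsics" (3x3 intrinsics, pixels), "dist" ([k1, k2, p1, p2, k3] as OpenCV has them; the pictures are not rectified), "position" and "attitude" of the camera in the world. Camera axes: x right, y up, looking along -z (the intrinsics and any distortion apply to the point x, -y, -z); pixel columns grow to the right and rows downward; lengths in m; the calibration is good to about 2 mm. A picture is of the moment at which its call begins. camera_model takes no time and is no camera call.
A pose or a line that the arm cannot do raises robot.IKError and nothing moves.
- order.hand_in(): hands the job in; it is judged then, once.
Readings, each from a call of its own:
- status.get_t(): time.
- status.get_joints(): joint angles.
- status.get_qvel(): joint speeds.
- status.get_effort(): joint torques, N m.
- status.get_position(): TCP position.
- status.get_eef_rot(): TCP orientation.
- status.get_ft_force(): force on the tool from outside, world axes, zero at the start.
- status.get_wrist_torque(): the same for the moment, N m.
- status.get_finger_gap(): finger opening in m.
- status.get_grip_force(): force on a finger pad.
Only numpy, scipy, OpenCV 4.12 (cv2) and the standard library are available. Lean on these libraries where they do the work, as an engineer would, in place of code of your own. Each camera call takes 0.05 s, during which the arm holds its last target. There are 200 camera calls.

## Working session

There is one attempt and no reset: what is moved stays moved. The work goes in short steps, each a Python script; the robot and the scene stay as the last script left them, time stands still between calls to the robot, and variables do not carry over. Pictures are saved under pics/ and viewed, at most 10 in all, crops included, and the job is handed in when it is done.

```bash
ls; mkdir -p pics; cat > h.py <<'E'
import numpy as np, cv2
from plant import robot, claw, solver, viewer, order, status
from scipy.spatial.transform import Rotation as R
def cam(n):
    m=viewer.camera_model(n); A=np.array(m["attitude"],float)
    A=R.from_quat(A).as_matrix() if A.size==4 else A.reshape(3,3)
    return np.array(m["intrinsics"],float),np.array(m["dist"],float),np.array(m["position"],float),A
def ray(n,u,v):
    K,d,p,A=cam(n); q=cv2.undistortPoints(np.array([[[u,v]]],float),K,d)[0,0]
    return p,A@np.array([q[0],-q[1],-1.0])
def cloud(n,dep):
    K,d,p,A=cam(n); h,w=dep.shape; v,u=np.mgrid[:h,:w]
    q=cv2.undistortPoints(np.stack([u,v],-1).reshape(-1,1,2).astype(float),K,d)[:,0]
    c=np.c_[q[:,0],-q[:,1],-np.ones(len(q))]*dep.reshape(-1,1)
    P=(c@A.T+p).reshape(h,w,3); P[dep<=0]=np.nan; return P
def save(n,im): cv2.imwrite(f"pics/{n}.png",im[:,:,::-1])
E
python3 - <<'E'
from h import *
for n in("side","top"):
    im,d=viewer.get_image(n); save(n+"0",im); np.save(f"{n}0.npy",d); print(n,viewer.camera_model(n))
    P=cloud(n,d); np.save(f"{n}0P.npy",P)
print(status.get_t(),status.get_eef_rot(),status.get_position(),status.get_ft_force())
E
```

```text
pics
side {'intrinsics': array([[520.03220435,   0.        , 278.48356505],
       [  0.        , 520.03220435, 197.76439542],
       [  0.        ,   0.        ,   1.        ]]), 'dist': array([0.01305725, 0.        , 0.        , 0.        , 0.        ]), 'position': array([ 0.34601079, -1.0482943 ,  0.83813131]), 'attitude': array([ 0.45693969, -0.05415541, -0.10658374,  0.88142681])}
top {'intrinsics': array([[460.14087823,   0.        , 283.74612945],
       [  0.        , 460.14087823, 214.40117201],
       [  0.        ,   0.        ,   1.        ]]), 'dist': array([-0.03218556,  0.        ,  0.        ,  0.        ,  0.        ]), 'position': array([0.53446788, 0.00154428, 1.22686015]), 'attitude': array([ 0.02525866, -0.01709292, -0.70484716,  0.70870326])}
0.1 [ 2.33237006e-01  9.72419625e-01 -7.50407763e-04 -9.93093250e-05] [0.29468247 0.57880686 0.21375751] [-0.36422106 -0.6177215   0.27014092]
```

View pics/side0.png

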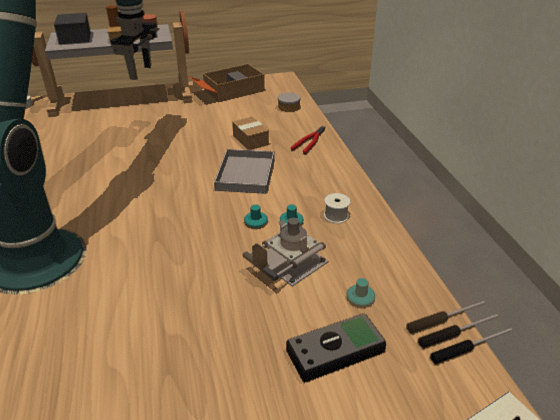

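View pics/top0.png

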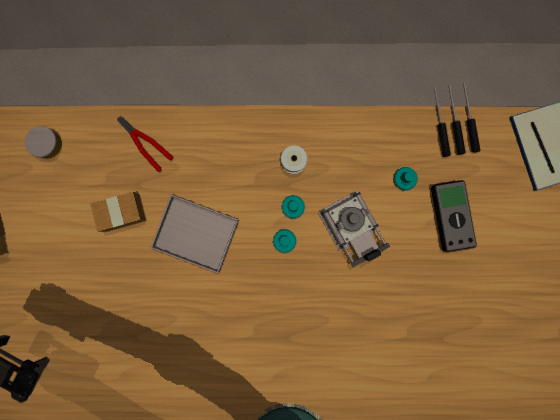

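Top view: port at (351,220) with a grey cap and its knob, black grip at (372,254), and tray at (196,233). The lookalikes are turquoise caps at (293,206), (285,241) and (405,178), plus a grey tin at (42,142). I choose the grey cap on the port's collar and will check it in a close crop.

```bash
python3 - <<'E'
from h import *
a=cv2.imread("pics/side0.png")[200:290,235:335]; b=cv2.imread("pics/top0.png")[180:280,305:405]
a=cv2.resize(a,(400,360),interpolation=cv2.INTER_CUBIC);b=cv2.resize(b,(400,400),interpolation=cv2.INTER_CUBIC)
a=np.vstack([a,np.zeros((40,400,3),np.uint8)]); cv2.imwrite("pics/crop0.png",np.hstack([a,b]))
for n in("top","side"):
    P=np.load(n+"0P.npy"); X=P.reshape(-1,3)
    m=(X[:,0]>.35)&(X[:,0]<.65)&(X[:,1]<-.03)&(X[:,1]>-.3)
    Y=X[m]
    for lo,hi in((.112,.14),(.085,.108),(.065,.08)):
        Z=Y[(Y[:,2]>lo)&(Y[:,2]<hi)]; print(n,lo,len(Z),Z.mean(0).round(4) if len(Z) else 0, np.round(Z.min(0),3) if len(Z) else 0,np.round(Z.max(0),3) if len(Z) else 0)
P=np.load("top0P.npy")
for u,v in((351,217),(372,254),(196,233),(173,196),(238,221),(220,271),(153,247),(250,300)): print(u,v,P[v,u].round(4))
E
```

```text
top 0.112 93 [ 0.5926 -0.1539  0.1218] [ 0.581 -0.167  0.113] [ 0.605 -0.142  0.127]
top 0.085 519 [ 0.5749 -0.1632  0.092 ] [ 0.492 -0.22   0.085] [ 0.622 -0.116  0.108]
top 0.065 20 [ 0.5384 -0.1723  0.0696] [ 0.491 -0.209  0.065] [ 0.639 -0.114  0.077]
side 0.112 104 [ 0.5953 -0.1606  0.1206] [ 0.583 -0.172  0.112] [ 0.609 -0.144  0.126]
side 0.085 554 [ 0.5676 -0.1763  0.0934] [ 0.493 -0.226  0.085] [ 0.626 -0.116  0.108]
side 0.065 215 [ 0.5631 -0.1914  0.0726] [ 0.494 -0.226  0.065] [ 0.62  -0.124  0.08 ]
351 217 [ 0.5952 -0.1469  0.1237]
372 254 [ 0.5064 -0.2009  0.1011]
196 233 [0.5568 0.2487 0.008 ]
173 196 [0.6528 0.3057 0.0332]
238 221 [0.5896 0.1377 0.0033]
220 271 [0.4565 0.1843 0.0016]
153 247 [0.5192 0.356  0.0315]
250 300 [3.806e-01 1.040e-01 1.000e-04]
```

View pics/crop0.png

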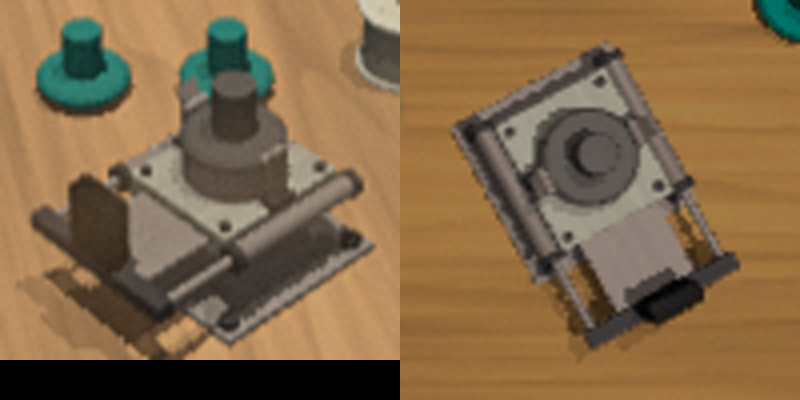

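The crop confirms it: the grey cap sits on the collar between the clips, which lie across the travel axis, and the black grip is toward the robot. Next I refine the geometry from both views.

```bash
python3 - <<'E'
from h import *
for n in("top","side"):
    X=np.load(n+"0P.npy").reshape(-1,3); X=X[(X[:,0]>.4)&(X[:,0]<.7)&(X[:,1]<-.05)&(X[:,1]>-.3)]
    k=X[X[:,2]>.119]; c=(k.max(0)+k.min(0))/2; print(n,"knob",len(k),k.mean(0).round(4),c.round(4))
    g=X[(X[:,2]>.094)&(X[:,2]<.11)&(np.hypot(*(X[:,:2]-c[:2]).T)>.07)]
    (cx,s,a)=cv2.minAreaRect((g[:,:2]*1000).astype(np.float32)); print(" grip",len(g),g.mean(0).round(4),cx,s,a)
    d=c[:2]-g.mean(0)[:2]; print(" dist,yaw",np.hypot(*d),np.degrees(np.arctan2(d[1],d[0])))
    b=X[(X[:,2]>.03)&(X[:,2]<.075)&(np.hypot(*(X[:,:2]-c[:2]).T)<.16)]
    print(" all rect",cv2.minAreaRect((b[:,:2]*1000).astype(np.float32)))
Q=[]
for u,v in((173,196),(238,221),(220,271),(153,247)):
    p,r=ray("top",u,v); Q.append(p+r*(.03-p[2])/r[2])
Q=np.array(Q); print("tray",Q.mean(0),np.linalg.norm(Q-np.roll(Q,1,0),axis=1))
X=np.load("side0P.npy").reshape(-1,3); t=X[(X[:,0]>.43)&(X[:,0]<.7)&(X[:,1]>.11)&(X[:,1]<.39)&(X[:,2]>.02)&(X[:,2]<.035)]
print("tray side",cv2.minAreaRect((t[:,:2]*1000).astype(np.float32)),t[:,2].max())
def q(th,f): 
    y=np.array([np.cos(th),np.sin(th),0])*f; z=np.array([0,0,-1.]); return R.from_matrix(np.c_[np.cross(y,z),y,z]).as_quat()
for f in(1,-1): 
  for p in((.594,-.157,.2),(.506,-.204,.067),(.555,.247,.2)): print(f,np.round(solver.ik(p,q(np.radians(30),f)),2))
E
```

```text
top knob 79 [ 0.5931 -0.154   0.1226] [ 0.5929 -0.1543  0.123 ]
 grip 97 [ 0.5037 -0.2029  0.1016] (503.5823669433594, -203.30099487304688) (16.26560401916504, 35.66149139404297) 29.656814575195312
 dist,yaw 0.10160385920740547 28.630080027225066
 all rect ((568.119873046875, -167.46893310546875), (160.1472625732422, 110.02753448486328), 28.700942993164062)
side knob 74 [ 0.5956 -0.1582  0.1227] [ 0.5963 -0.1575  0.1228]
 grip 111 [ 0.5065 -0.2097  0.101 ] (506.5755310058594, -207.7187957763672) (16.668838500976562, 36.33506774902344) 32.0672721862793
 dist,yaw 0.10385116914087986 30.170085657913706
 all rect ((570.570068359375, -171.29957580566406), (163.8377227783203, 112.98855590820312), 28.847742080688477)
tray [0.5547496  0.24444842 0.03      ] [0.14288466 0.1835529  0.13772906 0.18656632]
tray side ((568.979248046875, 272.9228515625), (259.9221496582031, 150.58413696289062), 70.30213165283203) 0.03485960070134686
1 [-0.28  0.47  0.65  1.74 -0.33  1.04  1.01]
1 [-0.18  0.57  0.65  2.   -0.5   0.74  1.3 ]
1 [-0.65  0.41  0.23  1.74 -0.11  1.    0.14]
-1 [-0.64  0.81  1.35  1.76 -0.83  1.28 -1.7 ]
-1 [-0.57  1.    1.34  2.02 -1.11  1.15 -1.34]
-1 [-1.33  0.8   1.35  1.78 -0.82  1.27 -2.38]
```

```bash
cat >> h.py <<'E'
def q(th): 
    y=np.array([np.cos(th),np.sin(th),0]); z=np.array([0,0,-1.]); return R.from_matrix(np.c_[np.cross(y,z),y,z]).as_quat()
TH=np.radians(29.2); Q=q(TH); U=np.array([np.cos(TH),np.sin(TH),0]); CAP=np.array([.5945,-.156,0])
def st(s): print(s,round(status.get_t(),2),np.round(status.get_position(),4),"F",np.round(status.get_ft_force(),1),"gap",round(status.get_finger_gap(),4),"grip",round(status.get_grip_force(),1))
E
python3 - <<'E'
from h import *
robot.goto(CAP+[0,0,.20],Q); claw.move_gripper(.07,30); st("above")
print(robot.servo_line(CAP+[0,0,.093],velocity=.1,f_stop=8)); st("down")
im,d=viewer.get_image("side"); save("side1",im[150:300,200:360].repeat(4,0).repeat(4,1))
claw.move_gripper(.0,35); st("grip")
E
```

```text
above 3.41 [ 0.5945 -0.156   0.2   ] F [ 1.2 -0.2  1.1] gap 0.0701 grip 0.0
False
down 4.62 [ 0.595  -0.1562  0.0937] F [0.2 0.6 0.4] gap 0.0699 grip 0.0
grip 5.42 [ 0.5945 -0.156   0.093 ] F [1.  0.2 0.3] gap 0.0251 grip 35.0
```

View pics/side1.png

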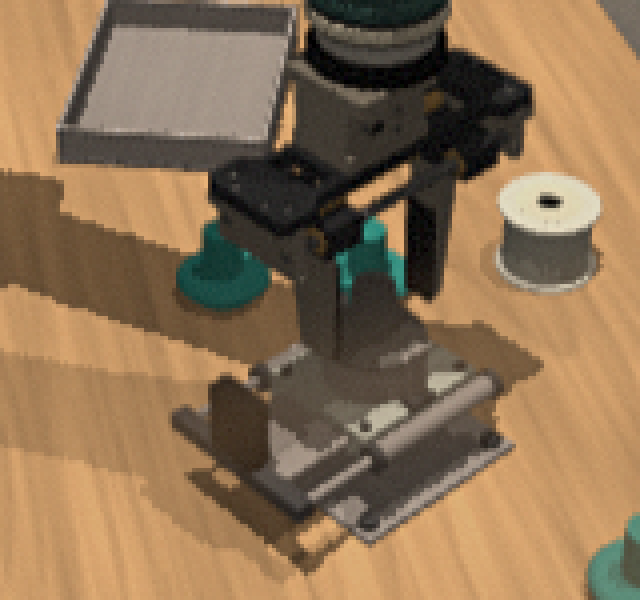

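The fingers straddle the knob at about (375,310) in the crop, along the travel axis and clear of the clips. The gap of 25 mm matches the knob. Lifting.

```bash
python3 - <<'E'
from h import *
robot.servo_line(CAP+[0,0,.118],velocity=.04); st("lift1")
robot.servo_line(CAP+[0,0,.24],velocity=.15); st("lift2")
im,d=viewer.get_image("side"); save("side2",im[100:300,180:380].repeat(3,0).repeat(3,1))
E
```

```text
lift1 6.19 [ 0.5945 -0.1559  0.1181] F [-0.1 -0.7 -0.7] gap 0.0253 grip 35.0
lift2 7.16 [ 0.5939 -0.1557  0.239 ] F [-0.1 -0.1 -0.9] gap 0.0252 grip 35.0
```

View pics/side2.png

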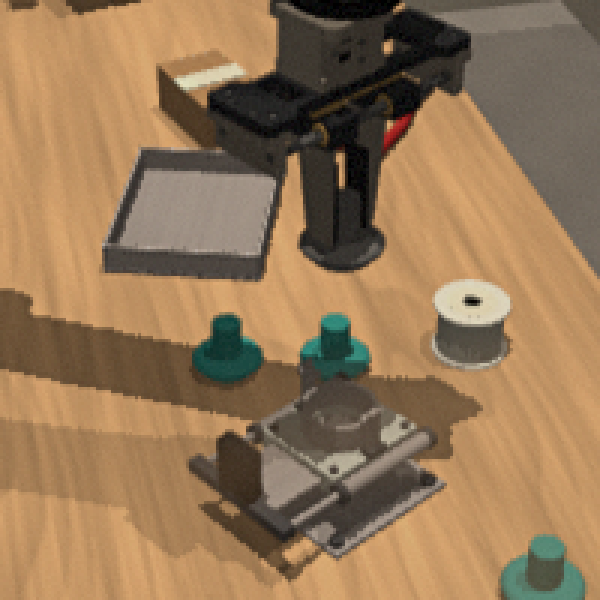

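The cap is in the gripper at (342,245) and the collar at (340,410) is open. Now to the tray.

```bash
python3 - <<'E'
from h import *
T=np.array([.555,.246,0])
robot.goto(T+[0,0,.17],Q); st("over")
robot.servo_line(T+[0,0,.045],velocity=.12)
print(robot.servo_line(T+[0,0,.022],velocity=.03,f_stop=3)); st("down")
claw.move_gripper(.05); st("open")
robot.servo_line(T+[0,0,.17],velocity=.15)
G=CAP-.102*U
robot.goto(G+[0,0,.2],Q); st("over grip")
s,d=viewer.get_image("side"); t,d2=viewer.get_image("top"); np.save("side3P.npy",cloud("side",d)); np.save("top3P.npy",cloud("top",d2))
save("both3",np.hstack([s[130:330,180:380],t[160:360,150:350]]).repeat(2,0).repeat(2,1))
E
```

```text
over 8.72 [0.5559 0.2442 0.1704] F [-0.5  0.  -0.9] gap 0.0253 grip 35.0
True
down 10.56 [0.5547 0.246  0.0249] F [-1.  -1.1  4.3] gap 0.0255 grip 35.0
open 11.1 [0.554  0.2458 0.0244] F [-0.2  1.   0.1] gap 0.05 grip 0.0
over grip 13.88 [ 0.5061 -0.2044  0.1997] F [-0.5 -0.6 -0.1] gap 0.0498 grip 0.0
```

View pics/both3.png

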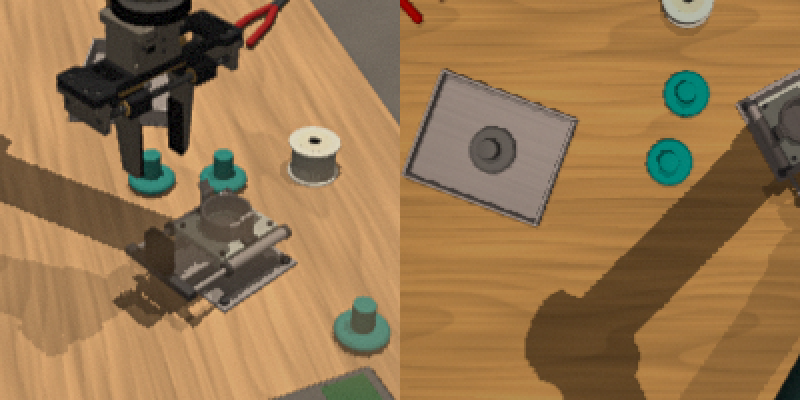

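The cap lies in the tray at (492,150) and the gate is still shut. Grasping the grip.

```bash
python3 - <<'E'
from h import *
G=CAP-.102*U
print(robot.servo_line(G+[0,0,.067],velocity=.12,f_stop=8)); st("down")
claw.move_gripper(0,45); st("grip")
f=lambda: (round(float(np.mean([status.get_ft_force() for _ in range(20)],0)@U),2), round(float((CAP-np.array(status.get_position()))@U),4))
print(f())
for d in (.002,.004,.008):
    robot.servo_line(G-d*U+[0,0,.067],velocity=.02); robot.sleep(.3); print(d,f())
st("end")
im,_=viewer.get_image("side"); save("side4",im[150:330,180:380].repeat(3,0).repeat(3,1))
E
```

```text
False
down 15.24 [ 0.506  -0.2061  0.0677] F [-0.3 -0.2  0.2] gap 0.0502 grip 0.0
grip 15.85 [ 0.5054 -0.2058  0.0671] F [-1.3  0.5  2.2] gap 0.0155 grip 45.0
(-0.91, 0.1021)
0.002 (3.72, 0.1034)
0.004 (5.38, 0.1059)
0.008 (4.24, 0.1097)
end 17.6 [ 0.4988 -0.2095  0.0671] F [3.4 2.6 1.4] gap 0.0157 grip 45.0
```

View pics/side4.png

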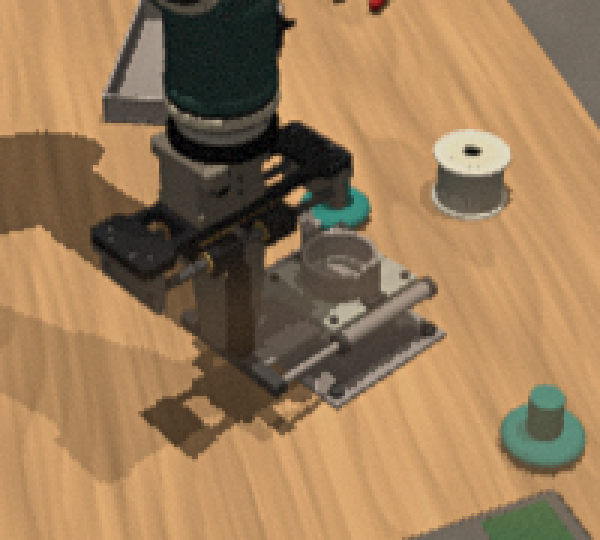

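The fingers hold the grip at (240,310) and the gate follows with about 4 N of spring force. Pulling to half travel.

```bash
python3 - <<'E'
from h import *
G=CAP-.102*U
f=lambda: (round(float(np.mean([status.get_ft_force() for _ in range(20)],0)@U),2), round(float((CAP-np.array(np.mean([status.get_position() for _ in range(10)],0)))@U),4))
robot.servo_line(G-.027*U+[0,0,.067],velocity=.03); robot.sleep(.5); print(f()); robot.sleep(.5); print(f()); st("end")
s,d=viewer.get_image("side"); t,d2=viewer.get_image("top")
for n,D in(("side",d),("top",d2)):
    P=cloud(n,D); X=P.reshape(-1,3); r=X-CAP; a=-r@U; b=r@np.array([-U[1],U[0],0])
    for z0,z1,nm in((.036,.06,"bar"),):
        m=(X[:,2]>z0)&(X[:,2]<z1)&(np.abs(b)>.035)&(np.abs(b)<.057)&(a>.06)&(a<.16)
        print(n,nm,m.sum(),np.percentile(a[m],[50,80,95,99]).round(4) if m.any() else 0)
s=cv2.resize(s[210:300,230:330],(400,360),interpolation=cv2.INTER_CUBIC); t=cv2.resize(t[180:270,305:405],(400,360),interpolation=cv2.INTER_CUBIC)
save("half",np.hstack([s,t]))
for n in("side","top"):
    X=np.load(n+"0P.npy").reshape(-1,3); r=X-CAP; a=-r@U; b=r@np.array([-U[1],U[0],0])
    m=(X[:,2]>.036)&(X[:,2]<.06)&(np.abs(b)>.035)&(np.abs(b)<.057)&(a>.06)&(a<.16); print("before",n,m.sum(),np.percentile(a[m],[50,80,95,99]).round(4))
E
```

```text
(7.22, 0.1275)
(8.37, 0.1274)
end 19.43 [ 0.4832 -0.2181  0.0671] F [ 6.6  5.4 -0.5] gap 0.0158 grip 45.0
side bar 170 [0.1245 0.1308 0.1323 0.1328]
top bar 102 [0.1103 0.1272 0.1321 0.1333]
before side 151 [0.1008 0.1055 0.1071 0.1077]
before top 139 [0.0966 0.1035 0.1074 0.1083]
```

View pics/half.png

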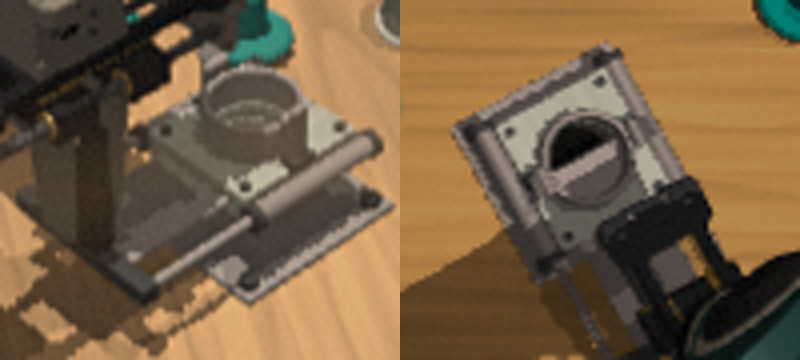

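The duct is almost half clear at (585,150) and the blade edge is near mid-duct. TCP and depth both give about 25.2 mm of travel, because the arm yields slightly under the spring. I'll add 1.7 mm, confirm, and hand in.

```bash
python3 - <<'E'
from h import *
G=CAP-.102*U
p=lambda: float((CAP-np.mean([status.get_position() for _ in range(10)],0))@U)
off=.0286
for i in range(3):
    robot.servo_line(G-off*U+[0,0,.067],velocity=.01); robot.sleep(.6); e=.1292-p(); print(off,round(p(),4),round(status.get_t(),2))
    if abs(e)<.0006: break
    off+=e
robot.sleep(.5); st("final"); print(p())
X=cloud("side",viewer.get_image("side")[1]).reshape(-1,3); r=X-CAP; a=-r@U; b=r@np.array([-U[1],U[0],0])
m=(X[:,2]>.036)&(X[:,2]<.06)&(np.abs(b)>.035)&(np.abs(b)<.057)&(a>.06)&(a<.16); print(np.percentile(a[m],[95,99]).round(4))
if abs(p()-.1292)<.001: print(order.hand_in())
E
```

```text
0.0286 0.1289 20.44
final 20.94 [ 0.4819 -0.2188  0.0671] F [8.  4.8 0.3] gap 0.0157 grip 45.0
0.128898605665339
[0.1338 0.1343]
the job is handed in; nothing more can be done
None
```

The cap is in the steel tray and the job was handed in at about 21 s, with the gripper still holding the gate steady at about 27 mm, half travel; I never touched the meter, reel or carton.

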